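Load a label roll through the sprung flap of a dispenser

TASK

Load the narrow label roll with the green core into the white label dispenser: push it in through the blue spring flap in the top as far as your grip allows, let go, and push it down with the shut fingers, past flap and brake, until it sits firmly on the sprung seat at the bottom inside. Press the seat down clearly (at least 2 mm) for a moment but gently, well short of its bottom stop (6.5 mm at most), then withdraw so that the flap springs shut above the roll. Leave the wide roll with the orange core and the other things where they are.

Things in the scene. Friction and masses are not known exactly. Their poses are not given: they have to be found in the camera images.
- roll_center (a point): Centre of the narrow label roll to load: white paper disc with a green core, 28 mm wide along its own x axis (level, the direction to grasp across), 78 mm in diameter, about 0.12 kg. It stands on its rim in one of two low grey cradles (60 x 76 x 8 mm); its centre is 39 mm below its top. It can be in either cradle and turned about the vertical.
- wide_roll_center (a point): Centre of the other label roll: white with an orange core, 33 mm wide, 86 mm in diameter, standing in the other cradle. It does not fit; leave it alone.
- mouth (a point): Centre of the dispenser's mouth, level with its flat top, 140 mm above the worktop; x to the hinge side, y along the mouth, z up. The mouth is 84 mm along y and reaches from x = -16 mm (solid front wall) to x = +16 mm (open flap). A roll goes in upright, its own x axis along the mouth's x axis, either way round; against the front wall its centre is at x = -2 mm.
- flap (a joint): Angle of the blue flap in the mouth, rad: 0 shut (level, just below the top), about 1.5 hanging down. 33 mm from hinge to free edge, 82 mm long, hinge along y at x = +17.5 mm of the mouth; its spring shuts it, with 1 to 3 N at the free edge. It can shut only when the roll's top is more than 34 mm below the mouth and the fingers are out.
- seat (a joint): How far the sprung seat at the shaft's bottom is pressed down, m: 0 free, 0.009 bottomed. It yields from 2.5 N, then 2.5 N per mm. Its height differs from start to start and must be felt: as the roll just touches it, the roll's top is 36 to 46 mm below the mouth. Home means down by 2 mm or more; never 6.5 mm or more (19 N on the seat besides the brake).
- calc_mark (a point): Top of the black desk calculator (120 x 75 x 17 mm), lying to the right; leave it alone.
- pad_mark (a point): Top of the yellow note pad (76 x 76 x 12 mm); leave it alone.
- pen_mark (a point): Middle of the pen (145 mm long), lying near the front edge; leave it alone.
- scoop_mark (a point): Middle of the steel powder scoop (118 mm long), lying near the front edge; leave it alone.
- dispenser: Fixed white label dispenser with a clear window in front; origin on the worktop straight below the mouth's centre, axes as the mouth's. Outside it reaches from x = -26 to +42 mm and y = -50 to +50 mm, 140 mm high with a flat top; the shaft inside is as long as the mouth.
- brake_shoe (a point): Top of the sprung rubber brake shoe inside the shaft, on the hinge side, 42 mm below the mouth. It presses the roll against the front wall, holds it wherever it is let go, and resists pushing with some 1 to 5 N.
Not all that is in view belongs to the job. Of the things that look like the dispenser, the larger one is meant.

How it is judged:
By the outcome, as a careful person would: the job done as asked, in the order asked, and still so for the second after the job is handed in, with the robot touching nothing.
It also fails if it takes over 58 s, if anything falls off the work surface, if the arm or the gripper's body presses on something with over 40 N, if the wrist force passes 120 N, or if a joint passes its speed limit or range.

ROBOT

A 7-joint arm with a two-finger parallel gripper is mounted at the origin on a cart in front of the work surface, level with it; the furniture and walls round the work are solid. World frame = base frame: x ahead of the robot, y to its left, z up, the work surface at z = 0. Lengths are in mm, angles in rad, forces in N, time in s.
With the tool pointing down it reaches from about 400 to 875 mm from the base axis. Payload 19.3 kg.
Tool frame: the origin (TCP) lies at the very end of the fingers, on their centre line; the grasp point (between the pads) lies 19 mm behind it (grip_point_offset is the z of the grasp point in the tool frame, in mm); z points along the fingers, y is the line along which they close (so a half turn about z gives the same grasp; the last joint's range is limited). The gripper opens to 85 mm and grips with 20 to 120 N. Pads are 22 mm wide; open, the fingers measure 114 mm over their backs; the gripper's body (76 mm by 85 mm) begins 54 mm behind the grasp point. The pads swing forward as they close: fully open they stand 13 mm farther back than shut.
Start: joints at [1.194, 0.521, -0.036, 1.599, 0.021, 1.021, -0.113], TCP at [188.728, -595.816, 231.291] pointing down, gripper open.
Joint ranges: [-2.91, 2.91], [-0.3, 2.13], [-1.5, 1.42], [0.17, 2.43], [-1.26, 4.41], [0.16, 1.93], [-2.52, 2.52]. Speed limits (rad/s): [1.89, 1.89, 2.39, 2.39, 3.01, 3.01, 3.01].

INTERFACE

Orientations are given as a 3x3 rotation matrix whose columns are the frame's x, y, z axes.
In Python, from workcell import movep, movel, goto_joints, open_gripper, clamp, wait, inverse_kinematics, read_state, camera, PlanningError, finish_job, grip_point_offset gives the robot as it stands. Calls block until the motion is done:
- movep(position, orientation): joint-space move of the TCP to a pose.
- movel(position, frame=None, max_speed=150, guard=None): straight line of the TCP; frame=None keeps the orientation; max_speed is the mean speed in mm/s. With guard (N) it stops when the force on the tool has changed by that much, and returns True; else False.
- goto_joints(angles): joint-space move.
- open_gripper() and clamp(): open the fingers fully, or close them until they stop; the grip force is fixed at half the most.
- wait(seconds).
- inverse_kinematics(position, orientation): joint angles nearest the present ones, or None.
- read_state(): the state.
- camera(name): name is "scene" or "top" or "wrist"; returns a dict with "image" (420x560x3 uint8, blue, green, red), "range_z" (420x560 float32, mm along the optical axis (not along the pixel's ray), 0 where there is no reading), "fx", "fy", "cx", "cy" (pixels), "cam_to_world" (4x4, takes a point from camera to world coordinates). Camera axes: x right, y up, looking along -z (the intrinsics and any distortion apply to the point x, -y, -z); pixel columns grow to the right and rows downward; lengths in mm; the calibration is good to about 2 mm. A picture is of the moment at which its call begins.
A pose or a line that the arm cannot do raises PlanningError and nothing moves.
- finish_job(): hands the job in; it is judged then, once.
The state is a dict: "time": time; "qpos": joint angles; "qvel": joint speeds; "joint_efforts": joint torques, N m; "eef_pos": TCP position; "tool_rot": TCP orientation; "ft_force": force on the tool from outside, world axes, zero at the start; "torque": the same for the moment, N m; "finger_gap": finger opening in mm; "gripper_force": force on a finger pad.
Only numpy, scipy, OpenCV 4.12 (cv2) and the standard library are available. Lean on these libraries where they do the work, as an engineer would, in place of code of your own. Each camera call takes 0.05 s, during which the arm holds its last target. There are 200 camera calls.

## Working session

There is one attempt and no reset: what is moved stays moved. The work goes in short steps, each a Python script; the robot and the scene stay as the last script left them, time stands still between calls to the robot, and variables do not carry over. Pictures are saved under pics/ and viewed, at most 10 in all, crops included, and the job is handed in when it is done.

```bash
mkdir -p pics; ls; python3 - <<'E'
from workcell import *
import cv2,numpy as np
for n in("scene","top"):
    c=camera(n); cv2.imwrite(f"pics/{n}0.png",c["image"]); np.savez(f"{n}0.npz",**c)
    print(n,c["fx"],c["fy"],c["cx"],c["cy"],[k for k in c],np.round(c["cam_to_world"],3).tolist())
s=read_state();print(s["time"],s["finger_gap"],s["ft_force"],np.round(s["tool_rot"],2).tolist(),grip_point_offset)
E
```

```text
pics
scene 503.1423587311228 503.1423587311228 276.5583797784021 222.5951983554871 ['image', 'range_z', 'fx', 'fy', 'cx', 'cy', 'cam_to_world'] [[-0.82, 0.369, -0.437, -119.041], [-0.571, -0.5, 0.651, 824.57], [0.022, 0.783, 0.621, 964.003], [0.0, 0.0, 0.0, 1.0]]
top 481.72768025484174 481.72768025484174 281.87111787433713 206.9161685081668 ['image', 'range_z', 'fx', 'fy', 'cx', 'cy', 'cam_to_world'] [[0.022, 0.988, -0.155, 298.0], [-1.0, 0.022, -0.001, -87.177], [0.002, 0.155, 0.988, 1399.429], [0.0, 0.0, 0.0, 1.0]]
0.1 85.50608744131243 [0.44239996 0.32726628 0.50932094] [[0.95, 0.3, -0.0], [0.3, -0.95, 0.0], [-0.0, -0.0, -1.0]] -18.700000000000003
```

View pics/scene0.png

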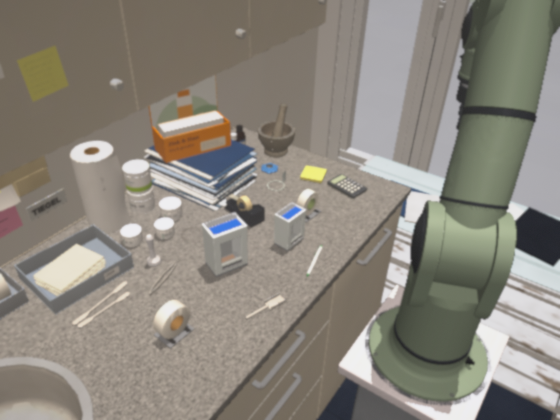

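View pics/top0.png

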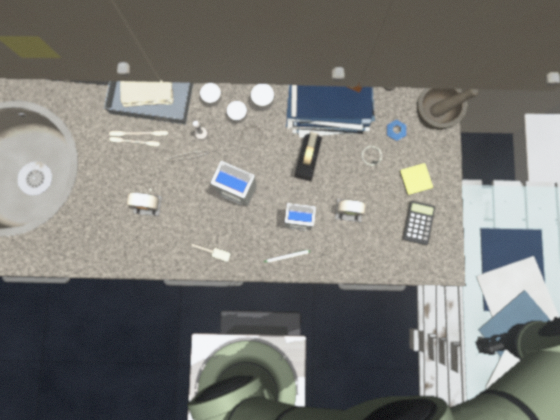

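```bash
cat >h.py <<'E'
import numpy as np,cv2
def cloud(c):
    r=c["range_z"];v,u=np.indices(r.shape)
    p=np.stack([(u-c["cx"])/c["fx"]*r,-(v-c["cy"])/c["fy"]*r,-r],-1)
    T=c["cam_to_world"];w=p@T[:3,:3].T+T[:3,3];w[r==0]=np.nan;return w
def ray(c,u,v,z):
    T=c["cam_to_world"];d=T[:3,:3]@np.array([(u-c["cx"])/c["fx"],-(v-c["cy"])/c["fy"],-1]);o=T[:3,3]
    return o+d*(z-o[2])/d[2]
E
python3 - <<'E'
from h import *
for n,boxes in(("top",dict(disp=(205,155,262,210),roll=(333,192,372,225),wide=(122,188,165,218),work=(180,210,200,230))),("scene",dict(disp=(195,205,255,280),roll=(293,185,325,220),wide=(150,295,195,340)))):
    c=np.load(n+"0.npz");w=cloud(c);im=c["image"];hsv=cv2.cvtColor(im,cv2.COLOR_BGR2HSV)
    for k,(a,b,e,f) in boxes.items():
        W=w[b:f,a:e];H=hsv[b:f,a:e];z=W[...,2]
        print(n,k,"zpct",np.round(np.nanpercentile(z,[1,10,50,90,99]),1))
        if k=="disp":
            blue=(H[...,0]>100)&(H[...,0]<130)&(H[...,1]>130)
            m=(z>128)&(z<152)
            ctr=lambda mm:cv2.findContours(mm.astype(np.uint8),0,2)[0]
            for nm,mm,h in(("blue",blue,139),("top",m|blue,140)):
                q=max(ctr(mm),key=cv2.contourArea)[:,0]+[a,b]
                p=np.array([ray(c,x,y,h)[:2] for x,y in q],np.float32)
                r=cv2.minAreaRect(p);print(nm,np.round(r[0],1),np.round(r[1],1),round(r[2],1),np.round(cv2.boxPoints(r)).tolist(), "z",np.nanmedian(z[mm]))
        elif k!="work":
            for lo,hi in((50,95),(68,95)):
                m=(z>lo)&(z<hi);p=W[m][:,:2].astype(np.float32)
                if len(p)>5:
                    r=cv2.minAreaRect(p);print(k,lo,len(p),np.round(r[0],1),np.round(r[1],1),round(r[2],1),"mean",p.mean(0))
            col=(H[...,1]>90)
            print("hues",np.unique(H[...,0][col]//10*10,return_counts=True))
            print("center of colour",np.nanmedian(W[col],0))
for n,(a,b,e,f) in(("scene",(180,170,340,290)),("top",(190,140,390,240))):
    c=np.load(n+"0.npz");cv2.imwrite(f"pics/{n}crop.png",cv2.resize(c["image"][b:f,a:e],None,fx=4 if n=="top" else 4.8,fy=4 if n=="top" else 4.8,interpolation=2))
E
```

```text
top disp zpct [ -5.4  -1.5   4.3 141.5 145.3]
blue [562.   51.6] [76.2 25.2] 67.8 [[536.0, 21.0], [559.0, 12.0], [588.0, 82.0], [565.0, 92.0]] z 140.04006339944453
top [568.8  48.9] [101.8  69.3] 67.1 [[517.0, 15.0], [581.0, -11.0], [621.0, 82.0], [557.0, 109.0]] z 140.33745080272774
top roll zpct [-5.3 -1.9  3.4 78.2 85.6]
roll 50 307 [ 513.9 -280.3] [77.2 29.6] 84.0 mean [ 512.9346  -277.80225]
roll 68 232 [ 513.9 -279.2] [67.7 29.5] 84.5 mean [ 513.6198  -279.97632]
hues (array([], dtype=uint8), array([], dtype=int64))
center of colour [nan nan nan]
top wide zpct [-4.9 -1.6  4.8 88.2 94.1]
wide 50 381 [517.6 309.6] [84.1 33.1] 85.8 mean [515.7425  303.42194]
wide 68 327 [517.7 309.6] [78.5 32.9] 85.8 mean [516.55176 306.22186]
hues (array([], dtype=uint8), array([], dtype=int64))
center of colour [nan nan nan]
top work zpct [-4.8 -2.4  0.9  5.   8.5]
scene disp zpct [ -3.9  -1.   25.5 138.6 142.4]
blue [561.6  52.2] [75.7 25.4] 67.1 [[535.0, 22.0], [559.0, 12.0], [588.0, 82.0], [565.0, 92.0]] z 139.143906445246
top [562.7  54.8] [105.6  82.1] 65.9 [[504.0, 23.0], [579.0, -10.0], [622.0, 86.0], [547.0, 120.0]] z 139.10675828733912
scene roll zpct [ -4.7  -1.7   8.3 105.7 110.9]
roll 50 262 [ 494.2 -224.8] [ 51.8 186.1] 16.9 mean [ 502.3858  -257.90747]
roll 68 158 [ 491.1 -219.7] [ 46.1 175. ] 18.2 mean [ 499.7986  -252.73799]
hues (array([100, 110], dtype=uint8), array([17, 25]))
center of colour [ 471.74127836 -151.7681982   107.76098529]
scene wide zpct [-3.4 -1.1 10.5 85.2 91.6]
wide 50 648 [515.3 311. ] [86.  36.7] 85.0 mean [511.07272 319.35358]
wide 68 469 [515.6 310.6] [74.6 36.1] 85.4 mean [512.2959  316.69025]
hues (array([10], dtype=uint8), array([118]))
center of colour [508.67611101 302.55075907  31.6001582 ]
  return np.nanmean(a, axis, out=out, keepdims=keepdims)
```

View pics/scenecrop.png

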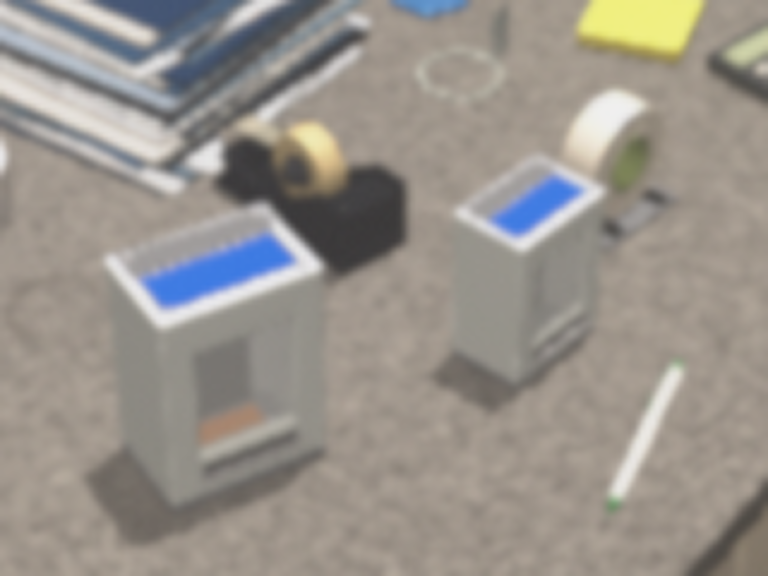

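View pics/topcrop.png

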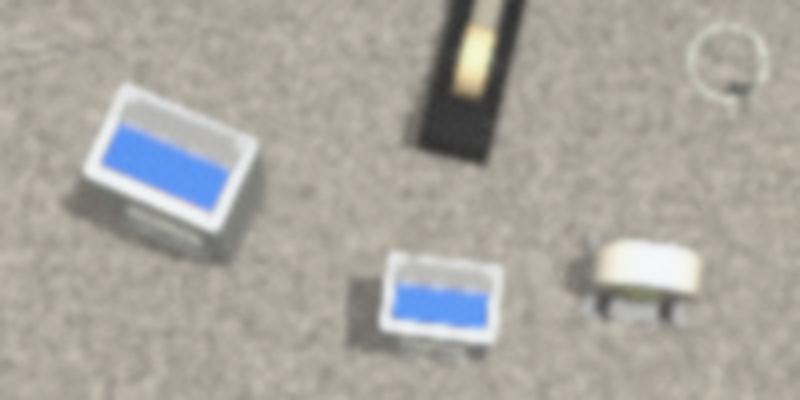

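```bash
cat >>h.py <<'E'
def R(yaw):  # tool down, tool y along world direction yaw(deg)
    a=np.radians(yaw);y=np.array([np.cos(a),np.sin(a),0]);z=np.array([0,0,-1.]);return np.column_stack([np.cross(y,z),y,z])
E
python3 - <<'E'
from h import *
from workcell import *
def opts(p,y):
    for k in(0,180,90,-90):
        q=inverse_kinematics(p,R(y+k));print(p,y+k,None if q is None else np.round(q,2))
opts([514,-280,230],-5.7);opts([561,52,240],-23);opts([561,52,90],-23)
movep([514,-280,300],R(-5.7) if inverse_kinematics([514,-280,300],R(-5.7)) is not None and abs(inverse_kinematics([514,-280,300],R(-5.7))[6])<abs(inverse_kinematics([514,-280,300],R(174.3))[6]) else R(174.3))
c=camera("wrist");cv2.imwrite("pics/w1.png",c["image"]);np.savez("w1.npz",**c)
s=read_state();print(s["time"],s["eef_pos"],np.round(s["qpos"],2),s["tool_rot"].round(2).tolist() if hasattr(s["tool_rot"],"round") else s["tool_rot"])
print(np.round(c["cam_to_world"],2).tolist())
E
```

```text
[514, -280, 230] -5.7 [ 0.68  0.48 -0.4   1.69  0.22  1.01  0.11]
[514, -280, 230] 174.3 [-0.04  0.54  0.64  1.73 -0.37  1.   -2.5 ]
[514, -280, 230] 84.3 [ 0.91  0.55 -0.74  1.68  0.41  1.07  1.51]
[514, -280, 230] -95.7 [ 0.44  0.46 -0.06  1.71  0.03  0.97 -1.3 ]
[561, 52, 240] -23 [ 0.25  0.47 -0.62  1.73  0.31  1.04 -0.88]
[561, 52, 240] 157 [ 0.61  0.72 -1.27  1.72  0.72  1.27  1.91]
[561, 52, 240] 67 [ 0.39  0.53 -0.83  1.73  0.43  1.08  0.58]
[561, 52, 240] -113 [ 0.07  0.43 -0.37  1.74  0.18  1.   -2.34]
[561, 52, 90] -23 [ 0.12  0.65 -0.44  1.86  0.4   0.72 -0.95]
[561, 52, 90] 157 [ 0.59  1.   -1.28  1.84  1.06  1.19  1.69]
[561, 52, 90] 67 [ 0.33  0.73 -0.77  1.85  0.67  0.84  0.4 ]
[561, 52, 90] -113 [-0.09  0.62 -0.15  1.87  0.14  0.66 -2.29]
1.825 [ 513.28960028 -281.31378322  299.70739782] [ 0.69  0.42 -0.41  1.61  0.18  1.15  0.14] [[0.1, 0.99, -0.0], [0.99, -0.1, -0.0], [-0.0, -0.0, -1.0]]
[[0.99, 0.1, 0.03, 520.16], [-0.1, 0.95, 0.28, -208.76], [-0.0, -0.28, 0.96, 441.94], [0.0, 0.0, 0.0, 1.0]]
```

View pics/w1.png

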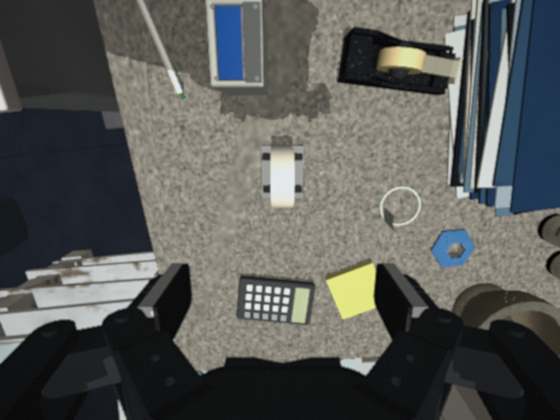

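```bash
python3 - <<'E'
from h import *
from workcell import *
c=np.load("w1.npz");w=cloud(c);W=w[135:215,255:312].reshape(-1,3);W=W[~np.isnan(W[:,0])]
for lo in(50,60,70):
    p=W[(W[:,2]>lo)&(W[:,2]<95)][:,:2].astype(np.float32);r=cv2.minAreaRect(p)
    print("roll",lo,len(p),np.round(r[0],1),np.round(r[1],1),round(r[2],1),p.mean(0))
print("z",np.nanpercentile(W[:,2],[0.5,2,20,90,95,99]))
# top height: circle fit of z vs along-roll coordinate
m=(W[:,2]>45)&(W[:,2]<95);P=W[m];d=np.array([np.sin(np.radians(5.7)),np.cos(np.radians(5.7))])
s=P[:,:2]@d
from scipy.optimize import least_squares
f=least_squares(lambda q:np.hypot(s-q[0],P[:,2]-q[1])-39,[s.mean(),42],loss="soft_l1");print("circ s,zc",f.x,"ref s",np.array([514,-280])@d)
movep([561,30,330],R(-23)); wait(0.2)
c=camera("wrist");np.savez("w2.npz",**c);cv2.imwrite("pics/w2.png",c["image"])
w=cloud(c);T=c["cam_to_world"]
hsv=cv2.cvtColor(c["image"],cv2.COLOR_BGR2HSV)
near=(np.hypot(w[...,0]-567,w[...,1]-50)<75)
blue=(hsv[...,0]>100)&(hsv[...,0]<130)&(hsv[...,1]>130)&near
topm=near&(w[...,2]>130)&(w[...,2]<150)
for nm,m,h in(("blue",blue,139),("top",topm|blue,140)):
    q=max(cv2.findContours(m.astype(np.uint8),0,2)[0],key=cv2.contourArea)[:,0]
    p=np.array([ray(c,x,y,h)[:2] for x,y in q],np.float32);r=cv2.minAreaRect(p)
    print(nm,np.round(r[0],1),np.round(r[1],1),round(r[2],1),np.round(cv2.boxPoints(r),1).tolist(),np.nanmedian(w[...,2][m]),q.min(0),q.max(0))
print(read_state()["time"],read_state()["eef_pos"])
E
```

```text
roll 50 1400 [ 512. -280.] [74.3 28.2] 84.0 [ 512.5024  -275.77203]
roll 60 1296 [ 512.1 -280.2] [69.1 28.1] 83.7 [ 512.4191 -277.1062]
roll 70 1058 [ 512.2 -281.2] [56.6 27.9] 83.6 [ 512.2707  -279.00464]
z [-2.52375757 -1.98898941 -0.6867512  79.63889745 80.96727257 82.13814209]
circ s,zc [-228.91750874   42.53477074] ref s -227.56520822091292
blue [560.2  52.8] [79.7 29.8] 67.2 [[531.0999755859375, 21.700000762939453], [558.5, 10.199999809265137], [589.4000244140625, 83.80000305175781], [562.0, 95.30000305175781]] 138.35744096033076 [260 130] [288 204]
top [568.  50.] [98.9 67.4] 67.3 [[517.7999877929688, 17.399999618530273], [580.0, -8.600000381469727], [618.2000122070312, 82.5999984741211], [556.0, 108.5999984741211]] 138.97499282575768 [249 120] [314 212]
3.275 [561.06611767  29.10734445 329.89693503]
```

View pics/w2.png

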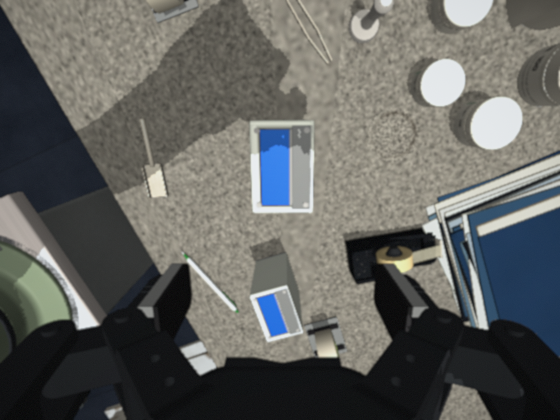

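```bash
python3 - <<'E'
from h import *
from workcell import *
def st(t):
    s=read_state();print(t,round(s["time"],2),np.round(s["eef_pos"],1),np.round(s["ft_force"],1),round(float(s["finger_gap"]),1),np.round(s["gripper_force"],1))
movep([512.2,-280.5,180],R(-6.2))
print(movel([512.2,-280.5,59.5],max_speed=100,guard=8));st("down")
clamp();st("clamp")
movel([512.2,-280.5,235],max_speed=120);st("lift")
M=np.array([560.5,52.8]);x=np.array([np.cos(np.radians(-22.8)),np.sin(np.radians(-22.8))])
p=M-1*x
movep([*p,235],R(-22.8));wait(.3);st("above")
for n in("wrist","scene"):
    c=camera(n);np.savez(f"{n}3.npz",**c)
    cv2.imwrite(f"pics/{n}3.png",c["image"])
a=cv2.imread("pics/wrist3.png")[60:420,100:460];b=cv2.imread("pics/scene3.png")[130:330,140:340]
cv2.imwrite("pics/both3.png",np.hstack([a,cv2.resize(b,(360,360))]))
E
```

```text
False
down 5.94 [ 512.5 -280.7   60.1] [-0.2 -0.7  0.1] 85.3 0.0
clamp 6.5 [ 512.2 -280.6   59.8] [-1.7  1.2  5.3] 27.2 58.7
lift 8.12 [ 512.  -280.4  234.4] [ 1.3  0.9 -0.8] 27.2 59.1
above 9.69 [559.7  52.6 235. ] [-0.4 -0.  -1.4] 27.0 59.1
```

View pics/both3.png

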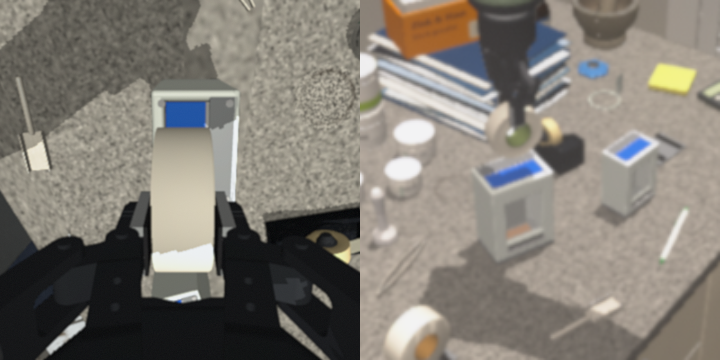

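```bash
python3 - <<'E'
from h import *
from workcell import *
M=np.array([560.5,52.8]);x=np.array([np.cos(np.radians(-22.8)),np.sin(np.radians(-22.8))]);p=M-1*x
y=np.array([-x[1],x[0]])
def st(t):
    s=read_state();f=s["ft_force"];e=s["eef_pos"];print(t,round(s["time"],2),np.round(e[2],1),"Fx",round(f[:2]@x,1),"Fy",round(f[:2]@y,1),"Fz",round(f[2],1),"dx",np.round((e[:2]-p)@x,1))
movel([*p,202],max_speed=80);st("a")
for z in(194,191,188,184,178,170,160,152):
    h=movel([*p,z],max_speed=30,guard=14);st((z,h))
    if h:break
E
```

```text
a 10.36 201.9 Fx 0.4 Fy -0.1 Fz -0.7 dx -0.0
(194, False) 10.78 194.2 Fx 0.9 Fy -0.7 Fz 2.0 dx 0.2
(191, False) 11.03 191.2 Fx -1.5 Fy -0.1 Fz 4.3 dx -0.1
(188, False) 11.28 188.1 Fx -1.5 Fy 0.3 Fz 3.0 dx -0.1
(184, False) 11.56 183.9 Fx 1.1 Fy 2.6 Fz -2.2 dx -0.1
(178, False) 11.91 177.7 Fx 0.7 Fy 2.0 Fz -5.4 dx -0.0
(170, False) 12.32 169.6 Fx 1.3 Fy 0.6 Fz -5.9 dx -0.0
(160, False) 12.81 159.7 Fx 2.6 Fy 0.3 Fz -5.8 dx 0.0
(152, False) 13.22 151.7 Fx 3.9 Fy 1.1 Fz -5.5 dx 0.1
```

```bash
python3 - <<'E'
from h import *
from workcell import *
M=np.array([560.5,52.8]);x=np.array([np.cos(np.radians(-22.8)),np.sin(np.radians(-22.8))]);p=M-1*x
y=np.array([-x[1],x[0]])
def st(t):
    s=read_state();f=s["ft_force"];e=s["eef_pos"];print(t,round(s["time"],2),np.round(e[2],1),"Fx",round(f[:2]@x,1),"Fy",round(f[:2]@y,1),"Fz",round(f[2],1),"gap",round(float(s["finger_gap"]),1))
print(movel([*p,143.5],max_speed=30,guard=12));st("in")
wait(.3);st("w")
open_gripper();wait(.2);st("open")
movel([*p,200],max_speed=120);movel([*(p-25*y),300],max_speed=150);wait(.3);st("up")
w=camera("wrist");s=camera("scene")
for n,c in(("wrist",w),("scene",s)):np.savez(f"{n}4.npz",**c)
a=w["image"][60:420,100:460];b=s["image"][190:290,180:280]
cv2.imwrite("pics/both4.png",np.hstack([a,cv2.resize(b,(360,360))]))
W=cloud(w);m=(np.hypot(W[...,0]-M[0],W[...,1]-M[1])<50)&(W[...,2]>148)
q=W[m];print(len(q),q.mean(0),np.percentile(q[:,2],[50,95,99]))
r=cv2.minAreaRect(q[:,:2].astype(np.float32));print(r,"offset in mouth",(np.array(r[0])-M)@x,(np.array(r[0])-M)@y)
E
```

```text
False
in 13.66 143.1 Fx 5.2 Fy 1.6 Fz -7.9 gap 27.4
w 13.96 143.1 Fx 5.0 Fy 2.4 Fz -7.6 gap 26.9
open 14.76 143.5 Fx 0.1 Fy -0.2 Fz -0.3 gap 85.6
up 16.52 299.5 Fx 0.0 Fy -0.3 Fz 0.6 gap 85.4
28924 [557.0947582   43.34580727 361.53779993] [380.82403569 396.29852717 397.90453589]
((560.2258911132812, 51.996177673339844), (64.99002838134766, 97.51911926269531), 67.28303527832031) offset in mouth 0.05880279813004112 -0.8472356493606796
```

View pics/both4.png

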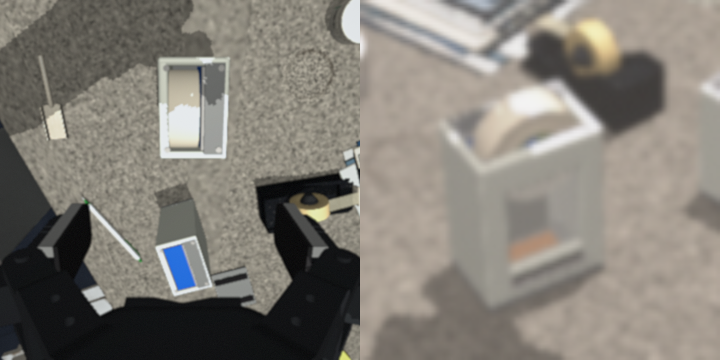

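```bash
cat >>h.py <<'E'
M=np.array([560.5,52.8]);x=np.array([np.cos(np.radians(-22.8)),np.sin(np.radians(-22.8))]);y=np.array([-x[1],x[0]]);P=M-1.5*x
def F(n=5):
    from workcell import read_state,wait
    a=[]
    for _ in range(n): wait(.03);s=read_state();a.append(np.r_[s["ft_force"],s["eef_pos"][2]])
    a=np.mean(a,0);print(round(s["time"],2),"z %.2f Fx %.1f Fy %.1f Fz %.2f"%(a[3],a[:2]@x,a[:2]@y,a[2]),flush=True);return a
E
python3 - <<'E'
from h import *
from workcell import *
movep([*P,230],R(67.2));clamp();F()
movel([*P,172],max_speed=80);F()
for z in(160,150,140,130,120,112,107):
    h=movel([*P,z],max_speed=30,guard=12);F(3)
    if h:print("guard");break
E
```

```text
18.81 z 230.00 Fx 0.2 Fy 0.1 Fz -0.28
19.85 z 172.48 Fx 0.0 Fy 0.2 Fz -0.23
20.5 z 159.78 Fx 0.2 Fy 0.1 Fz 0.20
20.84 z 156.65 Fx 0.1 Fy 0.3 Fz -0.07
guard
```

```bash
python3 - <<'E'
from h import *
from workcell import *
for z in(153,149,144,138,132,126,120,115,111,108,106):
    h=movel([*P,z],max_speed=20,guard=14);F(3)
    if h:print("guard");break
E
```

```text
21.28 z 152.87 Fx 0.2 Fy 0.3 Fz -0.38
21.73 z 148.82 Fx -0.2 Fy -0.1 Fz 0.25
22.23 z 143.82 Fx -0.3 Fy -0.3 Fz 0.05
22.78 z 137.82 Fx -0.2 Fy -0.3 Fz 0.00
23.33 z 131.82 Fx -0.6 Fy 0.3 Fz -0.04
23.88 z 125.84 Fx -0.2 Fy 0.3 Fz -0.14
24.43 z 119.84 Fx 0.1 Fy -0.4 Fz -0.05
24.93 z 114.85 Fx 0.1 Fy -0.7 Fz 0.40
25.38 z 110.85 Fx 0.1 Fy 0.4 Fz 0.06
25.78 z 107.86 Fx -0.2 Fy -0.0 Fz 0.05
26.13 z 105.88 Fx -0.2 Fy 0.3 Fz -0.10
```

```bash
python3 - <<'E'
from h import *
from workcell import *
s=camera("scene");t=camera("top");w=camera("wrist")
a=s["image"][190:290,180:280];b=w["image"][120:320,180:380]
cv2.imwrite("pics/both5.png",np.hstack([cv2.resize(a,(400,400),interpolation=2),cv2.resize(b,(400,400),interpolation=2)]))
E
```

```text
(no output)
```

View pics/both5.png

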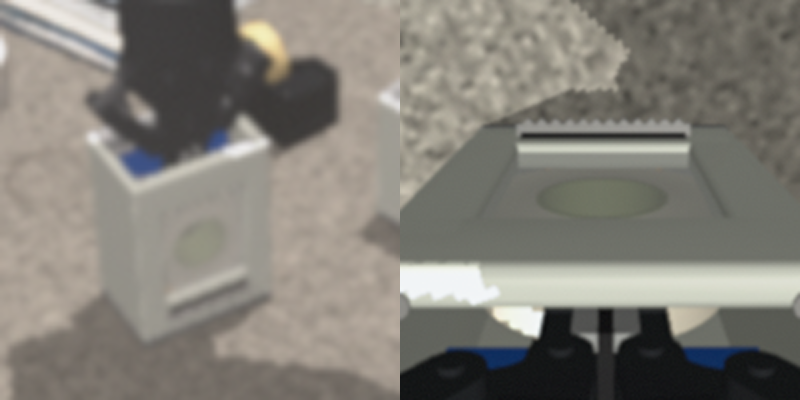

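```bash
python3 - <<'E'
from h import *
from workcell import *
z=105.9
while z>93:
    z-=0.8
    h=movel([*P,z],max_speed=12,guard=12);s=read_state()["ft_force"][2];print(round(s,1),h,end=" ");a=F(3)
    if h or a[2]>6:break
E
```

```text
3.3 False 26.63 z 105.13 Fx -1.7 Fy -0.4 Fz 2.98
3.2 False 26.98 z 104.28 Fx -2.4 Fy 0.3 Fz 3.64
3.4 False 27.33 z 103.43 Fx -2.8 Fy 0.9 Fz 2.20
1.7 False 27.68 z 102.61 Fx -1.8 Fy 0.7 Fz 1.48
2.3 False 28.03 z 101.86 Fx -2.7 Fy 0.6 Fz 1.31
4.8 False 28.38 z 101.13 Fx -3.8 Fy 0.4 Fz 4.64
5.0 False 28.73 z 100.39 Fx -3.5 Fy 0.4 Fz 5.71
6.6 False 29.08 z 99.69 Fx -3.7 Fy 0.0 Fz 7.14
```

```bash
python3 - <<'E'
from h import *
from workcell import *
z=99.7
while z>97:
    z-=0.7
    h=movel([*P,z],max_speed=12,guard=10);a=F(6)
    if h or a[2]>13:break
E
```

```text
29.53 z 99.27 Fx -4.5 Fy 0.1 Fz 9.05
29.98 z 98.65 Fx -4.7 Fy 0.2 Fz 9.79
30.43 z 98.03 Fx -4.6 Fy -0.1 Fz 10.96
30.88 z 97.42 Fx -4.9 Fy 0.1 Fz 12.53
```

```bash
python3 - <<'E'
from h import *
from workcell import *
wait(.2);F(3)
movel([*P,165],max_speed=60);F(3)
movel([*(P-25*y),300],max_speed=120);wait(.5);F(3)
w=camera("wrist");s=camera("scene")
cv2.imwrite("pics/both6.png",np.hstack([w["image"][60:420,100:460],cv2.resize(s["image"][190:290,180:280],(360,360),interpolation=2)]))
E
```

```text
31.18 z 97.41 Fx -4.6 Fy 0.2 Fz 13.21
32.57 z 164.65 Fx -0.1 Fy -0.3 Fz 0.30
34.46 z 299.99 Fx -0.1 Fy 0.2 Fz 0.13
```

View pics/both6.png

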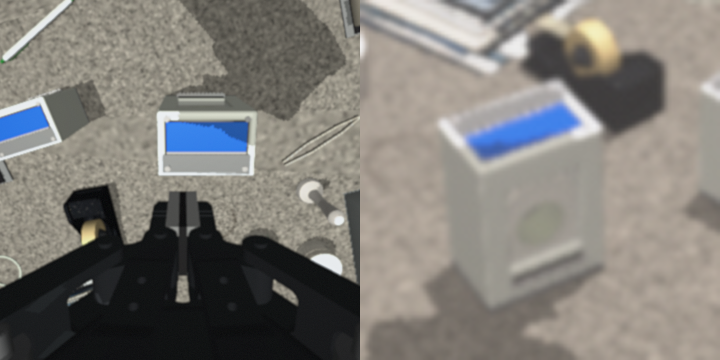

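The flap is shut level (left picture at about 208,137), and the green core shows low in the window (right picture at about 543,225). The robot is clear of everything.

```bash
python3 -c "
from workcell import *
print(finish_job())"
```

```text
the job is handed in; nothing more can be done
None
```

The narrow green-core roll is loaded, the seat was pressed by about 3–4 mm (estimated from the push force), the flap is shut above the roll, and the job was handed in at about 35 s.

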